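# Press the drip tray's grate flush and set the cup on it

### The job

Put the washed drip tray back together: take the long slotted grate (not the short one) out of the organiser, lay it in the recess of the black drip tray and press it down until it is fully home, flush with the tray's rim. Then take the glass espresso cup from its coaster and stand it upright in the middle of the grate. Leave the short grate and everything else where they are.

Things in the scene. Friction and masses are not known exactly. Their poses are not given: they have to be found in the camera images.
- grate: long slotted steel grate, slab 84 (its x) x 52 (its y) x 16 mm (z), 90 g; its lowest 4 mm is 2 mm narrower on every side; alike either way round. Origin: centre of its underside; slotted top at z = +16 mm. Lies slotted side up in one of the organiser's two compartments, its x roughly along the organiser's x; gripped across its 52 mm width
- short_grate: a shorter grate of the same look, 58 (x) x 52 (y) x 16 mm, in the organiser's other compartment; not wanted. Origin: centre of its underside
- organiser: wooden open organiser fixed to the bar, outside 118 (x) x 245 (y) x 22 mm high, walls, floor and divider 5 mm; two compartments side by side along y, centres at about y = +60 and -60 mm, each 108 (x) x 115 mm (y) inside. Which grate is in which varies. Origin: centre of its underside
- tray: black plastic drip tray, 136 (x) x 104 (y) x 30 mm high, held fast to the bar; in its top a rectangular recess for the long grate, centred, long side along x. Origin: centre of its underside
- recess (a point): centre of the recess's mouth, at rim height (30 mm above the bar), axes as the tray's. Recess 88 (x) x 56 mm (y): 2 mm loose on each side of the long grate, with a 3 mm 45-degree lead-in round the mouth. Fixed ledges 16 mm below the rim carry the grate when home, its top then level with the rim. Until pressed, a stiff grey seat plate holds it 6 to 8 mm proud
- seat (a joint): how far (m) the grey seat plate, 72 x 40 mm, centred in the recess, has sunk. At 0 its top is 8 mm below the rim; at 0.008 level with the ledges. Starts at 0 to 0.002. Held by friction: the weight of grate and cup does not move it, a slow push of about 6 N does; the force rises sharply once the grate is on the ledges; it stays down (does not spring back)
- cup: clear glass espresso cup without handle, round, 62 mm high, 46 mm across the foot, 55 mm at 12 mm height and 57 mm across the rim, walls 3 mm, 130 g. Origin: centre of its underside. Stands upright on the coaster
- coaster: round cork coaster, 100 mm across, 5 mm thick, fixed to the bar. Origin: centre of its underside
- jug: empty steel frothing jug, 100 mm high, 86 mm across, with a side handle; bystander. Origin: centre of its underside
- tall_glass: empty tall glass, 115 mm high, 68 mm across the rim; bystander. Origin: centre of its underside
- sugar_jar: white ceramic sugar jar with steel cap, 95 mm high, 72 mm across; bystander. Origin: centre of its underside
- spoon: steel spoon lying on the bar, 130 mm long; bystander. Origin: on its underside
There are look-alikes about, which are no part of the job. What is shaped like the cup but green or purple is not meant.

How it is judged:
By the outcome, as a careful person would: the job done as asked, in the order asked, and still so for the second after the job is handed in, with the robot touching nothing.
It also fails if it takes over 53 s, if anything falls off the work surface, if the arm or the gripper's body presses on something with over 40 N, if the wrist force passes 120 N, or if a joint passes its speed limit or range.

### The arm

A 7-joint arm with a two-finger parallel gripper is mounted at the origin on the work surface. World frame = base frame: x ahead of the robot, y to its left, z up, the work surface at z = 0. Lengths are in m, angles in rad, forces in N, time in s.
With the tool pointing down it reaches from about 0.425 to 0.925 m from the base axis. Payload 6.8 kg.
Tool frame: the origin (TCP) lies on the front face of the gripper's body, between the roots of the fingers; the fingertips stand 73 mm ahead of it and the grasp point (between the pads) lies 54 mm ahead of it (env.nose_length is the distance from the TCP to the fingertips, in m); z points along the fingers, y is the direction in which the jaws open and shut (so a half turn about z gives the same grasp; the last joint's range is limited). The gripper opens to 85 mm and grips with 20 to 120 N. Pads are 22 mm wide; open, the fingers measure 114 mm over their backs; the gripper's body (76 mm by 85 mm) begins 54 mm behind the grasp point. The pads swing forward as they close: fully open they stand 13 mm farther back than shut.
Start: joints at [1.186, 0.477, 0.022, 1.555, -0.011, 1.109, -0.083], TCP at [0.184, -0.649, 0.304] pointing down, gripper open.
Joint ranges: [-2.96, 2.96], [-0.34, 2.1], [-1.41, 1.46], [0.24, 2.44], [-1.37, 4.51], [0.17, 1.92], [-2.96, 2.96]. Speed limits (rad/s): [2.39, 2.39, 3.14, 3.14, 3.14, 3.14, 3.14].

### API

Orientations are given as a unit quaternion [w, x, y, z].
In Python, from cell import env, kin, camera, calibration, job gives the robot as it stands. The module is installed in compiled form; this text tells all that it offers. Calls block until the motion is done:
- env.reach(position, orientation): joint-space move of the TCP to a pose.
- env.movel(position, velocity=0.15, rot=None, stop_force=None): straight line of the TCP; rot=None keeps the orientation; velocity is the mean speed in m/s. With stop_force (N) it stops when the force on the tool has changed by that much, and returns True; else False.
- env.goto_joints(angles): joint-space move.
- env.grip(opening, f_grip=None): finger opening in m; f_grip is the grip in N (None keeps the last); returns when the fingers have stopped.
- env.dwell(seconds).
- kin.inverse_kinematics(position, orientation): joint angles nearest the present ones, or None.
- env.get_state(): the state.
- camera(name): name is "scene" or "top" or "wrist"; returns (picture, depth): 384x512x3 uint8, blue, green, red; 384x512 float32, m along the optical axis (not along the pixel's ray), 0 where there is no reading.
- calibration(name): a dict with "fx", "fy", "cx", "cy" (pixels), "k1" (the pictures are not rectified: a ray, as slopes to the right and down, at radius r is drawn at 1 + k1 r^2 times it, then the intrinsics apply), "rvec" (rotation vector, rad) and "tvec" (3), from world to camera coordinates, as OpenCV has them. Camera axes: x right, y down, z forward; pixel columns grow to the right and rows downward; lengths in m; the calibration is good to about 2 mm. A picture is of the moment at which its call begins: read the wrist's pose just before it. calibration takes no time and is no camera call; for the wrist camera it gives the pose at the moment of the call.
A pose or a line that the arm cannot do raises env.PlanningError and nothing moves.
- job.job_done(): hands the job in, once; it reports no verdict.
The state is a dict: "time": time; "qpos": joint angles; "joint_velocities": joint speeds; "joint_torque": joint torques, N m; "tcp_pos": TCP position; "orientation": TCP orientation; "force": force on the tool from outside, world axes, zero at the start; "torque": the same for the moment, N m; "opening": finger opening in m.
Only numpy, scipy, OpenCV 4.12 (cv2) and the standard library are available. Lean on these libraries where they do the work, as an engineer would, in place of code of your own. Each camera call takes 0.05 s, during which the arm holds its last target. There are 200 camera calls.

## Working session

There is one attempt and no reset: what is moved stays moved. The work goes in short steps, each a Python script; the robot and the scene stay as the last script left them, time stands still between calls to the robot, and variables do not carry over. Pictures are saved under pics/ and viewed, about 8 in all and at most 12, crops included, and the job is handed in when it is done.

```bash
mkdir -p pics
cat > h.py <<'E'
import numpy as np, cv2
from cell import env, kin, camera, calibration, job
def rays(name,uv,cal=None):
    c=cal or calibration(name); uv=np.asarray(uv,float).reshape(-1,1,2)
    K=np.array([[c['fx'],0,c['cx']],[0,c['fy'],c['cy']],[0,0,1.]])
    n=cv2.undistortPoints(uv,K,np.array([c['k1'],0,0,0,0.])).reshape(-1,2)
    R=cv2.Rodrigues(np.array(c['rvec'],float))[0]; t=np.array(c['tvec'],float).ravel()
    d=np.c_[n,np.ones(len(n))]@R; return -R.T@t, d
def onplane(name,uv,z,cal=None):
    o,d=rays(name,uv,cal); return o+d*((z-o[2])/d[:,2])[:,None]
def cloud(name,D,cal=None):
    v,u=np.mgrid[:384,:512]; o,d=rays(name,np.c_[u.ravel(),v.ravel()],cal)
    return (o+d*D.reshape(-1,1)).reshape(384,512,3)
def down(yaw): # tool z down, tool y axis at angle yaw+90deg-ish: x axis at yaw
    c,s=np.cos(yaw/2),np.sin(yaw/2); return np.array([0,c,s,0])
E
python3 - <<'E'
from h import *
s=env.get_state(); print(s['tcp_pos'],s['orientation'],s['opening'],s['time'])
for n in ['scene','top']:
    p,d=camera(n); cv2.imwrite(f'pics/{n}.png',p); np.save(f'{n}.npy',d); c=calibration(n);print(n,{k:np.round(v,3) for k,v in c.items()}); print(rays(n,[[256,192]]))
E
python3 -c "
import cv2,numpy as np
cv2.imwrite('pics/t2.png',cv2.resize(cv2.imread('pics/top.png'),(800,600)))"
```

```text
[ 0.18431448 -0.6488818   0.30294034] [-8.62450688e-04  9.90437841e-01  1.37956891e-01 -1.87838185e-04] 0.08524388211170307 0.0
scene {'fx': np.float64(374.104), 'fy': np.float64(374.104), 'cx': np.float64(259.515), 'cy': np.float64(194.472), 'k1': np.float64(-0.009), 'rvec': array([ 1.699,  2.07 , -0.674]), 'tvec': array([ 0.17 , -0.434,  1.4  ])}
(array([1.17572355, 0.07442693, 0.88855699]), array([[-0.57151412, -0.134548  , -0.80956802]]))
top {'fx': np.float64(471.309), 'fy': np.float64(471.309), 'cx': np.float64(259.503), 'cy': np.float64(186.096), 'k1': np.float64(-0.028), 'rvec': array([ 2.161, -2.219,  0.051]), 'tvec': array([-0.027,  0.562,  1.212])}
(array([ 0.49457968, -0.05074019,  1.24040543]), array([[ 0.04201539,  0.01498767, -0.99911072]]))
```

View pics/t2.png

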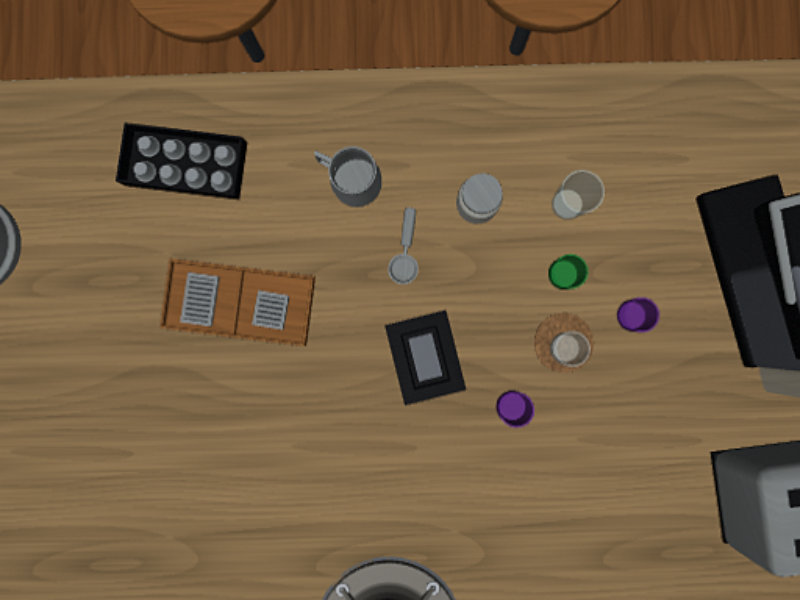

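View pics/scene.png

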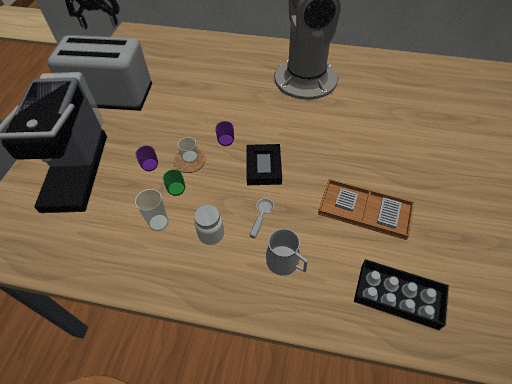

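Top view (800 px wide): the left grate (200,300) is long and the right one (270,310) is short. The tray is at (425,357). The clear cup is at (570,348) on its coaster; green (568,272) and purple (638,315), (515,408) are look-alikes. Next I measure these and confirm in one enlarged crop.

Run:
```python
from h import *
p=cv2.imread('pics/top.png'); hsv=cv2.cvtColor(p,cv2.COLOR_BGR2HSV)
def comp(mask,box,k=5):
    m=np.zeros_like(mask); x0,y0,x1,y1=box; m[y0:y1,x0:x1]=mask[y0:y1,x0:x1]
    m=cv2.morphologyEx(m,cv2.MORPH_CLOSE,np.ones((k,k)))
    c=max(cv2.findContours(m,cv2.RETR_EXTERNAL,cv2.CHAIN_APPROX_NONE)[0],key=cv2.contourArea)
    return c.reshape(-1,2)
def rect(n,mask,box,z,k=5):
    c=comp(mask,box,k); P=onplane('top',c,z)
    r=cv2.minAreaRect((P[:,:2]*1000).astype(np.float32)); print(n,np.round(r[0],1),np.round(r[1],1),round(r[2],2)); 
gray=((hsv[...,1]<60)*255).astype(np.uint8); dark=((hsv[...,2]<75)*255).astype(np.uint8)
rect('long',gray,(106,165,152,220),.021); rect('short',gray,(153,170,203,220),.021)
rect('tray',dark,(240,190,305,265),.03,9)
org=(((hsv[...,1]>140)&(hsv[...,0]<16))*255).astype(np.uint8); rect('org',org,(98,160,207,226),.022,15)
c=comp(gray,(345,205,384,238),3);print(c.min(0),c.max(0))
cl=cloud('top',np.load('top.npy'))
for n,(u,v) in dict(long=(128,191),short=(173,198),seat=(272,228),rim=(255,225)).items(): print(n,np.round(cl[v,u],3))
q=cl[205:240,345:384].reshape(-1,3); q=q[(q[:,2]>.045)&(q[:,2]<.09)]; print('cup',len(q),q.min(0),q.max(0))
a=cv2.resize(p[155:245,95:205],None,fx=4,fy=4,interpolation=2); b=cv2.resize(p[195:245,330:420],None,fx=4,fy=4,interpolation=2)
o=np.zeros((360,800,3),np.uint8); o[:,:440]=a; o[:200,440:]=b; cv2.imwrite('pics/c1.png',o)
```

```text
long [557.3 302.1] [54.4 84.5] 80.47
short [536.1 183.8] [53.  58.1] 78.75
tray [451.3 -70.7] [134.5 104.2] 12.62
org [550.4 238.7] [246.2 116.5] 81.43
[352 212] [377 234]
long [0.558 0.303 0.012]
short [0.536 0.184 0.015]
seat [ 0.452 -0.071  0.025]
rim [ 0.461 -0.028  0.028]
cup 153 [ 0.43183588 -0.33259585  0.04508167] [ 0.48703873 -0.27593358  0.07095183]
```

View pics/c1.png

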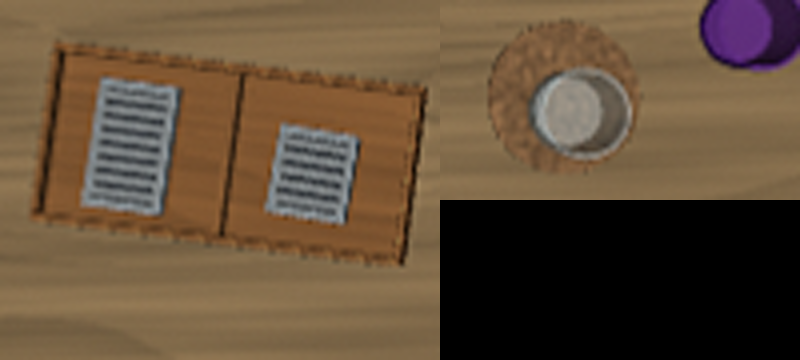

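Confirmed: the long grate is the left one (84.5 mm by 54 mm), and the glass cup sits on the cork coaster. Before the first move I check obstacle heights.

Run:
```python
from h import *
P=[]
for n in ['top','scene']:
    D=np.load(n+'.npy'); c=cloud(n,D)[D>0]; P.append(c)
P=np.vstack(P); P=P[(P[:,2]>.13)&(np.hypot(P[:,0],P[:,1])>.2)&(P[:,0]<.9)]
g={}
for x,y,z in P: 
    k=(round(x/.1)*.1,round(y/.1)*.1); g.setdefault(k,[]).append(z)
for k in sorted(g): print(np.round(k,1),len(g[k]),round(max(g[k]),3))
s=env.get_state()['tcp_pos']
for n in ['wrist']: c=calibration(n); print(rays(n,[[256,192]]), s)
print(env.nose_length)
for pos,yaw in [((.557,.302,.12),-.166),((.451,-.071,.12),.22),((.451,-.071,.12),.22+np.pi/2),((.459,-.304,.12),0),((.13,-.44,.35),.277)]: print(pos,kin.inverse_kinematics(np.array(pos),down(yaw)))
```

```text
[ 0.1 -0.7] 6 0.189
[ 0.1 -0.6] 225 0.311
[ 0.1 -0.5] 3 0.177
[ 0.2 -0.8] 232 0.194
[ 0.2 -0.7] 815 0.34
[ 0.2 -0.6] 1972 0.339
[ 0.2 -0.5] 655 0.189
[ 0.3 -0.8] 291 0.195
[ 0.3 -0.7] 680 0.196
[ 0.3 -0.6] 1290 0.196
[ 0.3 -0.5] 373 0.189
[ 0.4 -0.7] 186 0.242
[ 0.4 -0.6] 742 0.243
[ 0.5 -0.7] 556 0.243
[ 0.5 -0.6] 2172 0.244
[ 0.6 -0.7] 564 0.252
[ 0.6 -0.6] 2527 0.259
[ 0.6 -0.5] 183 0.261
[ 0.7 -0.7] 232 0.261
[ 0.7 -0.6] 1370 0.261
[ 0.7 -0.5] 61 0.261
(array([ 0.26319503, -0.62549224,  0.37317908]), array([[-0.32680317, -0.09456145, -0.94058844]])) [ 0.18432801 -0.64891956  0.30299328]
0.0726
(0.557, 0.302, 0.12) [-0.15790707  0.70602924 -0.61284387  1.75767756  0.52180313  0.84613551
 -2.75014208]
(0.451, -0.071, 0.12) [ 0.28115652  0.42775197 -0.31079523  2.1905983   0.24323187  0.5547613
 -1.5618669 ]
(0.451, -0.071, 0.12) [ 0.45820048  0.46015315 -0.52325091  2.17921148  0.40660888  0.5957004
 -0.14125784]
(0.459, -0.304, 0.12) [ 0.52870673  0.5220234  -0.07232837  1.98927245  0.06100769  0.63231513
 -1.15404575]
(0.13, -0.44, 0.35) [ 1.15098823e+00  7.04152105e-02 -3.76638877e-03  1.99212104e+00
  3.00609681e-04  1.07905692e+00 -1.46707088e-01]
```

Run:
```python
from h import *
env.movel([.13,-.44,.37],velocity=.25)
env.reach([.557,.302,.21],down(-.166+np.pi))
env.grip(.062)
s=env.get_state(); print(s['time'],s['tcp_pos'],s['orientation'],s['qpos'],s['opening'])
c=calibration('wrist'); p,d=camera('wrist'); cv2.imwrite('pics/w1.png',p); np.save('w1.npy',d); np.save('w1c.npy',c,allow_pickle=True)
```

```text
4.575 [0.55704836 0.3018861  0.21003373] [ 2.96340299e-05  8.29979292e-02  9.96549719e-01 -3.54272382e-05] [ 0.04585428  0.69166232 -0.93243258  1.69661358  0.62080054  1.07734219
  0.31982208] 0.0622545502213074
```

View pics/w1.png

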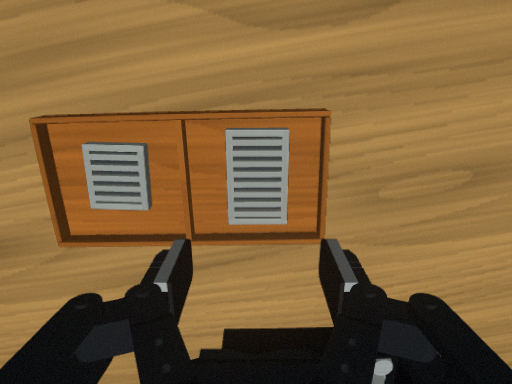

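Wrist view: long grate at (257,177), short grate at (118,177), both fingers clear of the organiser walls. I measure the long one and grasp it.

Run:
```python
from h import *
c=np.load('w1c.npy',allow_pickle=True).item(); p=cv2.imread('pics/w1.png'); h=cv2.cvtColor(p,cv2.COLOR_BGR2HSV)
m=((h[...,1]<70)&(h[...,2]>125)).astype(np.uint8)*255; m[:,:205]=0; m[:,310:]=0; m[:115]=0; m[236:]=0
m=cv2.morphologyEx(m,cv2.MORPH_CLOSE,np.ones((15,15)))
k=max(cv2.findContours(m,cv2.RETR_EXTERNAL,cv2.CHAIN_APPROX_NONE)[0],key=cv2.contourArea).reshape(-1,2)
P=onplane('wrist',k,.021,c); r=cv2.minAreaRect((P[:,:2]*1000).astype(np.float32)); print(r)
cl=cloud('wrist',np.load('w1.npy'),c); print(np.median(cl[140:215,235:280,2]),np.percentile(cl[140:215,235:280,2],95), 'floor',np.median(cl[150:220,205:218,2]))
```

```text
((556.62353515625, 304.08306884765625), (51.43247604370117, 82.99812316894531), 80.79471588134766)
0.02054857128604115 0.022085285884606724 floor 0.0051417475649673805
```

Run:
```python
from h import *
q=down(-.161+np.pi); x,y=.5568,.3035
env.movel([x,y,.10],velocity=.12,rot=q)
st=env.movel([x,y,.066],velocity=.03,stop_force=4); z=env.get_state()['tcp_pos'][2]; print(st,z,env.get_state()['force'])
```

```text
True 0.07219838070021492 [-1.37458194 -1.17826234  6.46597747]
```

Run:
```python
from h import *
x,y=.5568,.3035
env.movel([x,y,.084],velocity=.05)
env.grip(.045,60); print(env.get_state()['opening'],env.get_state()['time'])
env.movel([x,y,.17],velocity=.1)
s=env.get_state(); print(s['opening'],s['force'],s['time'])
env.reach([.451,-.071,.21],down(.220+np.pi))
c=calibration('wrist'); p,d=camera('wrist'); cv2.imwrite('pics/w2.png',p); np.save('w2.npy',d); np.save('w2c.npy',c,allow_pickle=True)
s=env.get_state(); print(s['tcp_pos'],s['opening'],s['force'],s['time'],s['qpos'])
```

```text
0.04991548478926246 7.2167
0.0502872091405706 [ 0.72733101 -0.53190837 -0.41463687] 8.225
[ 0.45172927 -0.06991461  0.21023308] 0.04986446170091962 [-0.20634229  0.6763374  -0.94905107] 9.725 [ 0.95449693  0.48275725 -1.14042735  2.0961189   0.56226169  0.91134407
  1.28618503]
```

View pics/w2.png

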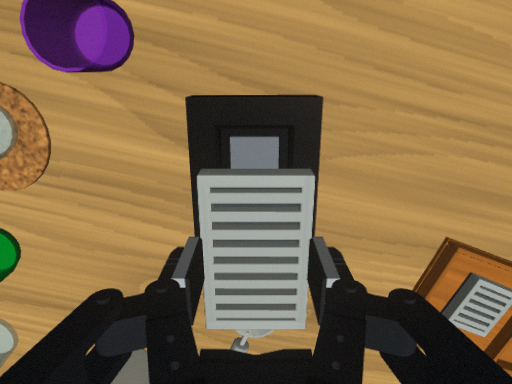

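The grate is held level, with its corners near (200,172), (314,172), (306,328) and (206,328). The tray's front edge shows at (187–322, 96). I measure both from this view.

Run:
```python
from h import *
c=np.load('w2c.npy',allow_pickle=True).item(); p=cv2.imread('pics/w2.png'); h=cv2.cvtColor(p,cv2.COLOR_BGR2HSV); g=h[...,2].astype(int)
def sub(f,n): pass
dark=(h[...,2]<70)
L=[];R=[];T=[]
for v in range(110,165):
    u=np.where(dark[v,150:360])[0]+150; L.append((u[0]-.5,v)); R.append((u[-1]+.5,v))
for u in range(200,312): T.append((u,np.where(dark[60:140,u])[0][0]+60-.5))
def line(pts,z):
    P=onplane('wrist',pts,z,c)[:,:2]; vx,vy,x,y=cv2.fitLine((P*1000).astype(np.float32),cv2.DIST_HUBER,0,.01,.01).ravel(); return np.array([x,y]),np.array([vx,vy])
ls=[line(a,.03) for a in (L,R,T)]
for l in ls: print(l[0],np.degrees(np.arctan2(l[1][1],l[1][0])))
def isect(a,b): t=np.linalg.solve(np.c_[a[1],-b[1]],b[0]-a[0]); return a[0]+t[0]*a[1]
A,B=isect(ls[0],ls[2]),isect(ls[1],ls[2]); print('corners',A,B,np.linalg.norm(A-B))
w=(B-A)/np.linalg.norm(B-A); n=np.array([w[1],-w[0]]); n=n if n[0]>0 else -n
print('tray c',(A+B)/2+68*n,'ang',np.degrees(np.arctan2(n[1],n[0])))
# inside recess edge
m=((h[...,1]<70)&(g>125)).astype(np.uint8)*255; m[:172]=0;m[330:]=0; m[:,:199]=0;m[:,316:]=0
m=cv2.morphologyEx(m,cv2.MORPH_CLOSE,np.ones((11,11)))
k=max(cv2.findContours(m,cv2.RETR_EXTERNAL,cv2.CHAIN_APPROX_NONE)[0],key=cv2.contourArea).reshape(-1,2)
z=env.get_state()['tcp_pos'][2]-.063; P=onplane('wrist',k,z,c); print('grate',cv2.minAreaRect((P[:,:2]*1000).astype(np.float32)))
cl=cloud('wrist',np.load('w2.npy'),c)
print('zplanned',z,'z at front/back',np.percentile(cl[178:185,215:300,2],80),np.percentile(cl[310:325,215:300,2],80),np.percentile(cl[190:310,210:220,2],80),np.percentile(cl[190:310,293:303,2],80))
# seat plate
s=((h[...,1]<70)&(g>100)).astype(np.uint8)*255; s[:120]=0;s[168:]=0;s[:,:210]=0;s[:,300:]=0
ys,xs=np.where(s); print('seat px',xs.min(),xs.max(),ys.min(), 'z',np.median(cl[142:162,238:272,2])); print('seat edges', onplane('wrist',[[xs.min(),155],[xs.max(),155],[255,ys.min()]],.021,c))
```

```text
[ 426.4001  -129.05688] 12.731076
[403.8397  -28.16908] 12.69394
[383.3402   -84.131424] -77.31248
corners [ 395.04895 -136.14005] [372.33878  -35.264614] 103.40021
tray c [450.03345  -70.767235] ang 12.687521
grate ((451.3507385253906, -69.07379913330078), (83.15287780761719, 51.55527877807617), 12.690752983093262)
zplanned 0.14723307923458018 z at front/back 0.14736329662123684 0.1472087408166344 0.1471287352029316 0.14717554830468177
seat px 230 278 137 z 0.020257973973392518
seat edges [[ 0.43546966 -0.0941479   0.021     ]
 [ 0.42678771 -0.05558862  0.021     ]
 [ 0.41641296 -0.07732951  0.021     ]]
```

Run:
```python
from h import *
t=env.get_state()['tcp_pos']; x,y=t[0]-.0010,t[1]-.0016; q=down(np.radians(12.69)+np.pi)
env.movel([x,y,.116],velocity=.12,rot=q)
st=env.movel([x,y,.0965],velocity=.025,stop_force=4); s=env.get_state(); print(st,s['tcp_pos'],s['force'],s['torque'],s['opening'],s['time'])
```

```text
True [ 0.45066104 -0.07153991  0.09969601] [-1.10614289  0.24709993  8.58649883] [-0.14015607  0.32165387 -0.03822708] 0.0498141790079525 11.3
```

Run:
```python
from h import *
env.grip(.064); x,y=.4503,-.0707
t=env.get_state()['tcp_pos']; env.movel([t[0],t[1],.135],velocity=.12)
env.grip(0.0,40)
env.movel([x,y,.115],velocity=.1)
st=env.movel([x,y,.099],velocity=.012,stop_force=25); s=env.get_state(); print(st,s['tcp_pos'],s['force'],s['opening'],s['time'])
env.movel([x,y,.19],velocity=.2)
env.movel([x+.0,y,.22],velocity=.2)
c=calibration('wrist'); p,d=camera('wrist'); cv2.imwrite('pics/w3.png',p); np.save('w3.npy',d); np.save('w3c.npy',c,allow_pickle=True)
cl=cloud('wrist',d,c); np.save('w3cl.npy',cl)
print(env.get_state()['time'])
```

```text
True [ 0.45039158 -0.07064326  0.10269064] [-1.42555858  0.15002555  9.38285769] -2.7147396139475538e-05 14.025
14.9667
```

View pics/w3.png

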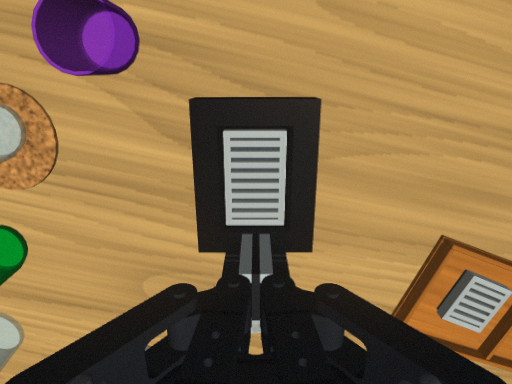

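The grate lies in the recess (corners about (223,130) to (285,226)), and the press stopped at TCP z 0.1027, which puts the fingertips at rim height. I check levelness by depth, then look at the cup from near.

Run:
```python
from h import *
cl=np.load('w3cl.npy'); c=np.load('w3c.npy',allow_pickle=True).item()
f=lambda v0,v1,u0,u1: round(float(np.percentile(cl[v0:v1,u0:u1,2],70))*1000,1)
print('grate fl fr bl br',f(131,137,226,236),f(131,137,275,284),f(212,224,229,236),f(212,224,275,282),'rim',f(105,118,210,300),f(150,210,200,215),f(150,210,295,308))
p=cv2.imread('pics/w3.png');h=cv2.cvtColor(p,cv2.COLOR_BGR2HSV)
m=(h[...,2]>110).astype(np.uint8)*255; m[:120]=0;m[229:]=0;m[:,:215]=0;m[:,300:]=0
m=cv2.morphologyEx(m,cv2.MORPH_CLOSE,np.ones((13,13)));k=max(cv2.findContours(m,cv2.RETR_EXTERNAL,cv2.CHAIN_APPROX_NONE)[0],key=cv2.contourArea).reshape(-1,2)
print(cv2.minAreaRect((onplane('wrist',k,.03,c)[:,:2]*1000).astype(np.float32)))
yaw=np.radians(12.69)+np.pi
best=None
for a in np.radians([-60,-30,0,30,60]):
    q=kin.inverse_kinematics(np.array([.459,-.304,.1]),down(yaw+a)); print(np.degrees(a),None if q is None else np.round(q,2))
env.grip(.085)
env.reach([.459,-.304,.24],down(yaw))
c=calibration('wrist'); p,d=camera('wrist'); cv2.imwrite('pics/w4.png',p); np.save('w4.npy',d); np.save('w4c.npy',c,allow_pickle=True)
s=env.get_state(); print(s['time'],s['tcp_pos'],s['qpos'])
```

```text
grate fl fr bl br 30.4 30.4 30.3 30.4 rim 30.5 30.5 30.4
((449.39483642578125, -70.82183837890625), (82.98323059082031, 51.5618896484375), 12.678568840026855)
-59.99999999999999 [ 0.99  0.65 -0.68  1.96  0.61  0.73  0.7 ]
-29.999999999999996 [ 1.07  0.7  -0.79  1.96  0.7   0.79  1.14]
0.0 [ 1.15  0.75 -0.91  1.95  0.8   0.85  1.59]
29.999999999999996 [ 1.22  0.81 -1.02  1.95  0.89  0.92  2.05]
59.99999999999999 [ 1.28  0.88 -1.12  1.95  0.97  1.    2.52]
16.7333 [ 0.45951583 -0.30153771  0.24017534] [ 1.28518251  0.58084909 -1.09172055  1.86851634  0.59067621  1.0618114
  1.75039115]
```

View pics/w4.png

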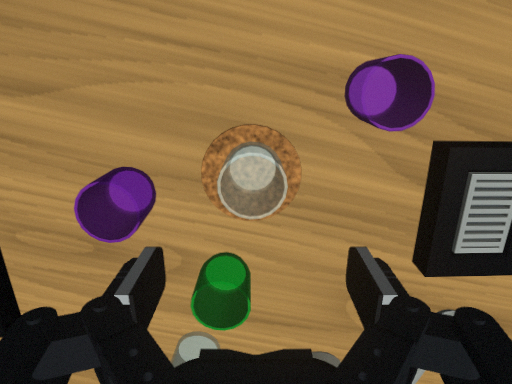

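Grate corners read 30.3–30.4 mm against the rim's 30.4–30.5 mm, so it is flush. The clear cup is at about (252,182) on its coaster. The purple (135,195), (390,92) and green (222,292) cups are clear of the jaws. I locate the cup and grasp it.

Run:
```python
from h import *
c=np.load('w4c.npy',allow_pickle=True).item(); cl=cloud('wrist',np.load('w4.npy'),c)
q=cl[130:230,195:310].reshape(-1,3); q=q[(q[:,2]>.058)&(q[:,2]<.075)]
(a,b),r=cv2.minEnclosingCircle((q[:,:2]*1000).astype(np.float32)); print('depth rim',len(q),a,b,r, np.percentile(q,[2,98],axis=0))
p=cv2.imread('pics/w4.png');h=cv2.cvtColor(p,cv2.COLOR_BGR2HSV)
m=(h[...,1]<75).astype(np.uint8)*255; m[:125]=0;m[230:]=0;m[:,:205]=0;m[:,305:]=0
k=max(cv2.findContours(m,cv2.RETR_EXTERNAL,cv2.CHAIN_APPROX_NONE)[0],key=cv2.contourArea).reshape(-1,2); print(k.min(0),k.max(0))
lo=k[k[:,1]>182]; P=onplane('wrist',lo,.067,c)[:,:2]*1000
from scipy.optimize import least_squares
s=least_squares(lambda x:np.hypot(P[:,0]-x[0],P[:,1]-x[1])-x[2],[459,-304,28],loss='soft_l1'); print('rim fit',s.x,np.abs(s.fun).max())
print(env.get_state()['tcp_pos'])
```

```text
depth rim 1149 460.6922607421875 -303.5072937011719 28.508211135864258 [[ 0.43293334 -0.33040846  0.05856128]
 [ 0.48709039 -0.27678863  0.06819351]]
[217 145] [287 218]
rim fit [ 460.37669028 -303.56687935   27.50002353] 0.6309654673189158
[ 0.45951583 -0.30153771  0.24017534]
```

Run:
```python
from h import *
x,y=.4605,-.3035; yaw=np.radians(12.69)+np.pi
env.grip(.075)
env.movel([x,y,.16],velocity=.15,rot=down(yaw)); print(env.get_state()['tcp_pos'])
print(env.movel([x,y,.100],velocity=.08,stop_force=5)); print(env.get_state()['tcp_pos'])
env.grip(.045,30); s=env.get_state(); print(s['opening'],s['tcp_pos'],s['force'])
env.movel([x,y,.18],velocity=.12)
s=env.get_state(); print(s['opening'],s['tcp_pos'],s['force'],s['time'])
env.movel([.45,-.071,.18],velocity=.2)
c=calibration('wrist'); p,d=camera('wrist'); cv2.imwrite('pics/w5.png',p); np.save('w5.npy',d); np.save('w5c.npy',c,allow_pickle=True)
s=env.get_state(); print(s['opening'],s['tcp_pos'],s['force'],s['time'])
```

```text
[ 0.46099945 -0.30338454  0.16048679]
False
[ 0.46085886 -0.30345572  0.10029053]
0.056698847609800755 [ 0.46095753 -0.30382935  0.10075259] [-1.68563595 -0.94698683  6.23500911]
0.05655465611584892 [ 0.45991418 -0.30352004  0.17934537] [-0.59202662  0.01553522 -1.10255419] 19.7
0.056717752440544375 [ 0.44997191 -0.07209911  0.17979667] [ 0.20963913 -0.24846714 -1.52131796] 21.0667
```

View pics/w5.png

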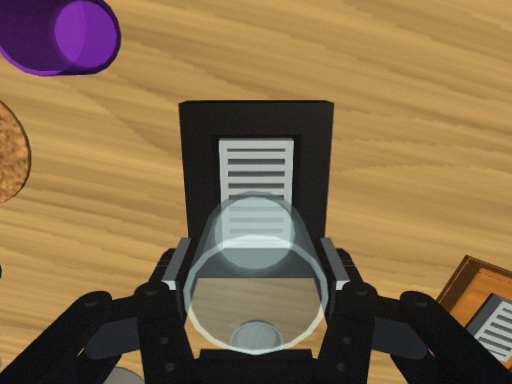

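The cup is held upright and centred between the pads. I lower it onto the grate with a force stop, release and retreat.

Run:
```python
from h import *
x,y=.450,-.0708
env.movel([x,y,.135],velocity=.1); print(env.get_state()['tcp_pos'])
print(env.movel([x,y,.121],velocity=.02,stop_force=3)); s=env.get_state(); print(s['tcp_pos'],s['force'],s['time'])
env.grip(.074); env.dwell(.3); 
env.movel([x,y,.25],velocity=.12)
c=calibration('wrist'); p,d=camera('wrist'); cv2.imwrite('pics/w6.png',p)
cl=cloud('wrist',d,c); q=cl.reshape(-1,3); q=q[(np.hypot(q[:,0]-x,q[:,1]-y)<.05)&(q[:,2]>.08)&(q[:,2]<.105)]
print('rim',cv2.minEnclosingCircle((q[:,:2]*1000).astype(np.float32)),np.percentile(q[:,2],[50,90,98]))
for s_ in (-1,1): print('half z',np.percentile(q[s_*(q[:,0]-x)>.015][:,2],95),np.percentile(q[s_*(q[:,1]-y)>.015][:,2],95))
p2,_=camera('top'); cv2.imwrite('pics/t9.png',np.hstack([cv2.resize(p2,(512,384)),]))
o=np.hstack([cv2.resize(p,(400,300)),cv2.resize(p2,(400,300))]); cv2.imwrite('pics/fin.png',o); print(env.get_state()['time'])
```

```text
[ 0.45018532 -0.07072354  0.13511607]
True
[ 0.45027048 -0.0711125   0.12553821] [ 0.68098687 -1.10120666  5.09796632] 22.1833
rim ((449.75421142578125, -70.7011947631836), 28.516969680786133) [0.09109669 0.09250706 0.09307536]
half z 0.09284357409421509 0.09296168852736898
half z 0.09258306379103319 0.09284578297108051
24.0917
```

View pics/fin.png

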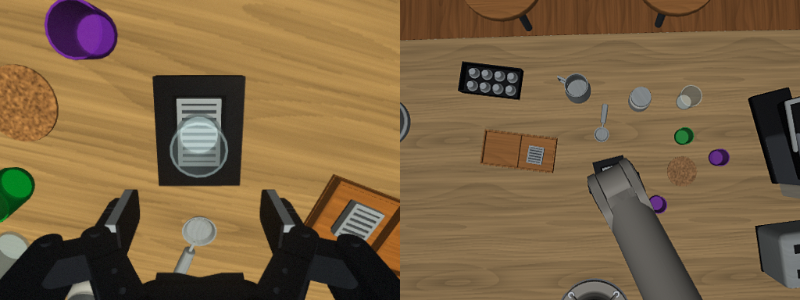

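The cup stands upright on the grate (left panel, (198,145)): its rim is level at 92–93 mm and centred at (449.8, -70.7) mm. The other objects are where they were. I hand in.

```bash
python3 -c "
from cell import job; print(job.job_done())"
```

```text
the job is handed in; nothing more can be done
None
```

The drip tray is back together and the job is handed in, at about 24 s of robot time.

- **Grate:** I took the long grate from the organiser, laid it in the tray's recess and pressed it until the force rose sharply. Its corners then measured 30.3–30.4 mm high against 30.4–30.5 mm for the rim, so it is flush and level.
- **Cup:** I moved the clear glass cup from its coaster to the middle of the grate. Its rim is level at about 92.8 mm (92 mm expected). It is centred at (449.8, -70.7) mm; the grate's centre measured (449.4, -70.8) mm before the cup went on.
- **Everything else:** In the last pictures the short grate and the other objects looked undisturbed, and the gripper was clear of everything.

No check failed. The views of the tray's centre differed by about 1–2 mm, and that was within the clearance.

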